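Level the painting stand on its screw foot

ROBOT

A 7-joint arm with a two-finger parallel gripper is mounted at the origin on the work surface. World frame = base frame: x ahead of the robot, y to its left, z up, the work surface at z = 0. Lengths are in m, angles in rad, forces in N, time in s.
With the tool pointing down it reaches from about 0.425 to 0.925 m from the base axis. Payload 6.8 kg.
Tool frame: the origin (TCP) lies between the finger pads; the fingertips stand 14 mm ahead of it and the grasp point (between the pads) lies 5 mm behind it; z points along the fingers, y is the line along which they close (so a half turn about z gives the same grasp; the last joint's range is limited). The gripper opens to 85 mm and grips with 20 to 120 N. Pads are 22 mm wide; open, the fingers measure 114 mm over their backs; the gripper's body (76 mm by 85 mm) begins 54 mm behind the grasp point. The pads swing forward as they close: fully open they stand 13 mm farther back than shut.
Start: joints at [1.161, 0.477, 0.022, 1.555, -0.011, 1.109, -0.083], TCP at [0.201, -0.645, 0.245] pointing down, gripper open.
Joint ranges: [-2.96, 2.96], [-0.34, 2.1], [-1.41, 1.46], [0.24, 2.44], [-1.37, 4.51], [0.17, 1.92], [-2.96, 2.96]. Speed limits (rad/s): [2.39, 2.39, 3.14, 3.14, 3.14, 3.14, 3.14].

INTERFACE

Orientations are given as a rotation vector (axis times angle).
In Python, from bench import r, eyes, ticket gives the robot as it stands. The module is installed in compiled form; this text tells all that it offers.
- The arm moves only by the tool arm_command, never from a script. Its argument "plan" is text: rows parted by semicolons, each of 4 numbers parted by spaces: the shift along the tool's x, y, z in m, then the turn about the tool's z in degrees. In form: tx ty tz yaw; .... A call has 1 to 20 rows; each row shifts and turns the commanded pose from where the row before left it, along the tool's axes as they then stand; what a row does not reach is not made up. A row lasts 1/8 s, in which the tool goes at most 62.5 mm and 10.7 degrees, less where a joint would pass 70% of its speed; a pose out of reach is approached as far as the arm can. A call is refused whole if a number of a shift passes 0.0625 or a number of a turn 10.7, either way. A call with a gripper value outside its range is refused whole. "hand" is the closure, from -1 (fully open) to 1 (shut), set as the call begins (left out, the last holds). The fingers move at their own pace and stop on an object; "grip_force" is the grip in N (left out, the last holds). Time passes only in rows, so rows that do not move let the fingers close. It gives the time, the measured TCP pose, the force, the opening and the grip force at its end, in the units of the state.
- r.get_obs(): the state, without advancing time (a new reading comes with each control period).
- eyes.grab_frame(name): name is "side" or "top"; returns (picture, depth): 384x512x3 uint8, red, green, blue; 384x512 float32, m along the optical axis (not along the pixel's ray), 0 where there is no reading.
- eyes.calibration(name): a dict with "fov_y" (degrees; the focal length in pixels is half the picture's height over the tangent of half this angle, whatever the lens; pixels are square), "cx", "cy" (the principal point, pixels), "origin" and "attitude" of the camera in the world. Camera axes: x right, y up, looking along -z (the intrinsics and any distortion apply to the point x, -y, -z); pixel columns grow to the right and rows downward; lengths in m; the calibration is good to about 2 mm. A picture is of the moment at which its call begins. calibration takes no time and is no camera call.
- ticket.hand_in(): hands the job in; it is judged then, once.
The state is a dict: "clock": time; "joints": joint angles; "qvel": joint speeds; "tau": joint torques, N m; "tcp_pos": TCP position; "orientation": TCP orientation; "contact_force": force on the tool from outside, world axes, zero at the start; "moment": the same for the moment, N m; "grip_width": finger opening in m; "gripper_force": force on a finger pad.
Only numpy, scipy, OpenCV 4.12 (cv2) and the standard library are available. Lean on these libraries where they do the work, as an engineer would, in place of code of your own. Each camera call takes 0.05 s, during which the arm holds its last target. There are 200 camera calls.

TASK

The low painting stand hangs free at the corner with the steel bracket. Lay the plywood strip flat on the table under the bracket's screw foot so that the whole sole is over it, then screw the foot down, clockwise seen from above, until it just bears on the strip: a light load, half a kilo or so, never pressed hard. Leave the paint bottles, tape, brush and cup where they are, and let go of everything.

Things in the scene. Friction and masses are not known exactly. Their poses are not given: they have to be found in the camera images.
- stand: Low wooden painting stand fixed to the table: board 260 (x) x 220 (y) x 18 mm on short legs, its top 60 mm above the table. Origin on the table under the board's centre. A steel bracket 50 mm wide, underside 36 mm above the table, sticks 40 mm out of its +y side and holds the screw foot at x = -60, y = 140 mm. A flat fish lies on the board; a paint bottle stands on its -y side
- foot: Screw foot in the bracket: rubber sole 36 mm across, 10 mm screw, black bar grip on top, 52 x 14 x 26 mm (tall), all turning together. Origin on the axis at the screw's lower end; x along the bar, z up; bar's top 106 mm above the origin. The sole's underside is 5 to 8 mm below the origin (the rubber is worn, how much is not known). Clockwise from above lowers it 10 mm a turn; it stays where left
- grip (a point): Point on the screw's axis in the middle of the bar grip, 93 mm above the screw's end, x along the bar; moves with the foot. Turning either way takes about 0.03 N m while the sole hangs free. Once the sole bears on the strip it rubs and the torque rises by about 0.02 N m per newton of load; the load rises by about 16 N per rad of turn
- strip: Loose plywood strip 160 x 60 x 12 mm, about 80 g, lying flat on the table. Origin at the centre of its underside; x along its length, z up. Both ends and both faces are alike. Laid flat on the table it leaves a gap of 2 mm or more under the sole at its start
- paint_a: Paint bottle, 46 mm across, 115 mm tall, bystander; origin at its bottom centre
- paint_b: Paint bottle like the first, bystander
- paint_c: Paint bottle like the first, bystander
- paint_d: Paint bottle like the first, standing on the stand's board, bystander
- tape: Roll of paper tape, 90 mm across, 22 mm tall, bystander; origin at its bottom centre
- brush: Brush lying on the table, 170 mm long, bystander; origin under its middle
- water_cup: Clear cup, 70 mm across, 75 mm tall, bystander; origin at its bottom centre
Not all that is in view belongs to the job. Of the things that look like the strip, the middle-sized one is meant.

How it is judged:
By the outcome, as a careful person would: the job done as asked, in the order asked, and still so for the second after the job is handed in, with the robot touching nothing.
It also fails if it takes over 72 s, if anything falls off the work surface, if the arm or the gripper's body presses on something with over 40 N, if the wrist force passes 120 N, or if a joint passes its speed limit or range.

## Working session

There is one attempt and no reset: what is moved stays moved. The work goes in short steps, Python scripts to look and compute and a tool call to move; the robot and the scene stay as the last step left them, time stands still between calls to the robot, and variables do not carry over. Pictures are saved under pics/ and viewed, at most 10 in all, crops included, and the job is handed in when it is done.

Besides the shell and the picture viewer there is one more tool, called after ">>>" as name(argument=value, ...) on one line, values as JSON. arm_command: Moves the arm, as the interface text tells. Its arguments: {"type":"object","properties":{"plan":{"type":"string"},"hand":{"type":"number"},"grip_force":{"type":"number"}},"required":["plan"]}

```bash
mkdir -p pics; cat > h.py <<'E'
import numpy as np, cv2
from bench import r, eyes, ticket
def cal(n):
    c=eyes.calibration(n); f=192/np.tan(np.radians(c["fov_y"])/2)
    return c,f
def R(c):
    a=np.array(c["attitude"],float)
    if a.shape==(3,3): return a
    return cv2.Rodrigues(a)[0]
def world(n,u,v,d):
    c,f=cal(n); u=np.asarray(u,float);v=np.asarray(v,float);d=np.asarray(d,float)
    p=np.stack([(u-c["cx"])/f*d,-(v-c["cy"])/f*d,-d],-1)
    return p@R(c).T+np.array(c["origin"])
def ray(n,u,v,z):
    c,f=cal(n); o=np.array(c["origin"]); q=world(n,u,v,np.ones_like(np.asarray(u,float)))-o
    return o+q*((z-o[2])/q[...,2])[...,None]
E
python3 - <<'E'
from h import *
for n in("side","top"):
    im,d=eyes.grab_frame(n); print(n,eyes.calibration(n)); cv2.imwrite(f"pics/{n}0.png",im[:,:,::-1]); np.savez(f"{n}0.npz",im=im,d=d)
print(r.get_obs())
E
```

```text
side {'fov_y': 53.61513582744899, 'cx': 255.31300827497742, 'cy': 191.7496827336436, 'origin': array([ 0.50491723, -0.67447857,  0.96347984]), 'attitude': array([ 0.7159919 , -0.01329916, -0.03497238])}
top {'fov_y': 47.19738940233784, 'cx': 257.5646246603752, 'cy': 190.03013528261064, 'origin': array([0.34521631, 0.09211038, 1.39842705]), 'attitude': array([ 0.1269487 , -0.13632464, -1.56814917])}
{'clock': 0.1, 'joints': array([ 1.16087592,  0.47771258,  0.02230703,  1.55631507, -0.01153823,
        1.10928488, -0.08311661]), 'qvel': array([-0.00138728, -0.00212587,  0.00101492, -0.00385936, -0.00150665,
        0.00075609,  0.00134349]), 'tau': array([ 4.60111347e-03, -5.97765970e+01,  1.61358599e+00, -2.81954455e+01,
        1.28167245e-02,  5.05425705e-03,  8.95943288e-06]), 'tcp_pos': array([ 0.20052838, -0.64401287,  0.2444413 ]), 'orientation': array([-3.10433637e+00, -4.72094281e-01,  4.75953514e-04]), 'contact_force': array([-0.45754142, -0.03280008,  0.51237382]), 'moment': array([-0.01923707,  0.02183085, -0.02096608]), 'gripper_force': 0.0, 'grip_width': 0.08542586642191902}
```

View pics/side0.png

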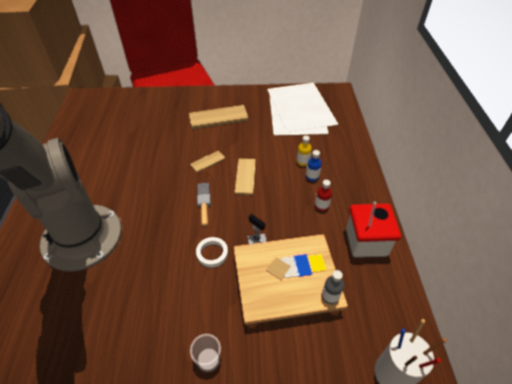

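View pics/top0.png

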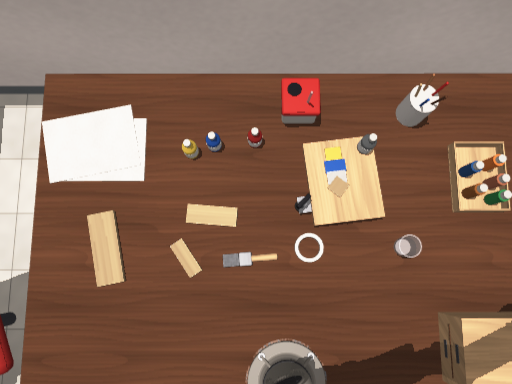

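The side view shows the middle strip at (245,176), the bar grip at (257,221), the tape at (211,252), the brush at (204,203) and the stand at (288,278). In the top view the middle strip is at (212,215), the bar at (304,204) and the stand at (344,181).

```bash
cat > m.py <<'E'
from h import *
def wood(n,im,d,lo,hi,box):
    # wood-coloured contours within box (u0,v0,u1,v1), corners cast on plane hi
    hsv=cv2.cvtColor(im,cv2.COLOR_RGB2HSV); m=cv2.inRange(hsv,(10,60,130),(28,190,255))
    k=np.zeros_like(m); k[box[1]:box[3],box[0]:box[2]]=255; m&=k
    cs=cv2.findContours(m,cv2.RETR_EXTERNAL,cv2.CHAIN_APPROX_NONE)[0]
    c=max(cs,key=cv2.contourArea)[:,0,:].astype(float)
    p=ray(n,c[:,0],c[:,1],np.full(len(c),hi))[:,:2]
    return cv2.minAreaRect((p*1000).astype(np.float32))
E
python3 - <<'E'
from m import *
for n,bs,bb in(("side",(225,150,265,200),(225,228,350,330)),("top",(180,195,245,235),(298,130,395,230))):
    z=np.load(f"{n}0.npz"); im,d=z["im"],z["d"]
    print(n,"strip",wood(n,im,d,0,.012,bs),"board",wood(n,im,d,0,.06,bb))
    V,U=np.mgrid[0:384,0:512]; P=world(n,U,V,d)
    # bar: dark & height>0.08
    b=(240,205,275,245) if n=="side" else (285,185,322,225)
    s=np.zeros(d.shape,bool); s[b[1]:b[3],b[0]:b[2]]=1
    s&=(P[...,2]>.085)&(P[...,2]<.16)&(im.max(2)<90)&(d>0)
    q=P[s]; print("bar n",len(q),"z",np.percentile(q[:,2],[5,50,90,100]))
    zt=np.percentile(q[:,2],80)
    t=q[q[:,2]>zt-.008]; print(cv2.minAreaRect((t[:,:2]*1000).astype(np.float32)),t.mean(0))
    # strip depth height, tabletop height
    print("strip z",np.median(P[(bs[1]+bs[3])//2-4:(bs[1]+bs[3])//2+4,(bs[0]+bs[2])//2-4:(bs[0]+bs[2])//2+4,2]))
    for nm,(u,v) in (dict(tape=(197,252),brush=(204,203),yel=(305,140),blu=(316,155),red=(326,185)) if n=="side" else dict(tape=(297,248),brushl=(224,260),brushr=(276,257),yel=(187,144),blu=(211,136),red=(254,131))).items():
        print(nm,P[v,u].round(3))
E
```

```text
side strip ((503.24664306640625, 232.55703735351562), (167.87991333007812, 66.58657836914062), 84.98755645751953) board ((613.853515625, -180.13864135742188), (276.6993713378906, 225.7451934814453), 6.984651565551758)
bar n 172 z [0.10424078 0.12784855 0.13339477 0.13555592]
((531.7215576171875, -50.81345748901367), (13.822966575622559, 51.45844650268555), 47.8715934753418) [ 0.53193736 -0.05284777  0.13122098]
strip z 0.014937353132080833
tape [ 0.359 -0.083  0.026]
brush [0.369 0.104 0.02 ]
yel [0.708 0.289 0.114]
blu [0.735 0.216 0.112]
red [0.746 0.084 0.113]
top strip ((500.9960632324219, 230.88510131835938), (160.1993865966797, 63.079627990722656), 85.13826751708984) board ((606.3527221679688, -182.42799377441406), (262.3293762207031, 221.99327087402344), 7.012476444244385)
bar n 90 z [0.10839232 0.12885713 0.13243491 0.13489602]
((527.08447265625, -49.54412078857422), (13.085258483886719, 49.491127014160156), 48.01031494140625) [ 0.52718833 -0.04957362  0.12928343]
strip z 0.012732177970617431
tape [ 0.395 -0.039  0.022]
brushl [0.359 0.188 0.019]
brushr [0.368 0.027 0.014]
yel [0.703 0.297 0.115]
blu [0.728 0.224 0.117]
red [0.745 0.095 0.112]
```

>>> arm_command(plan="0.0359 -0.0144 0 0;0.0359 -0.0144 0 0;0.0359 -0.0144 0 0;0.0359 -0.0144 0 0;0.0359 -0.0144 0 0;0.0359 -0.0144 0 0;0.0359 -0.0144 0 0;0.0359 -0.0144 0 0;0.0359 -0.0144 0 0;0.0359 -0.0144 0 0;0.0134 -0.0414 0 0;0.0134 -0.0414 0 0;0.0134 -0.0414 0 0;0.0134 -0.0414 0 0;0.0134 -0.0414 0 0;0.0134 -0.0414 0 0;0.0134 -0.0414 0 0;0.0134 -0.0414 0 0;0.0134 -0.0414 0 0;0.0134 -0.0414 0 0", hand=-1)

```text
clock: 2.6
tcp_pos: [0.5051, 0.0361, 0.2451]
orientation: [3.106, 0.472, -0.001]
contact_force: [0.4, 0.1, 0.4]
grip_width: 0.0856
gripper_force: 0.0
```

>>> arm_command(plan="0.0134 -0.0414 0 0;0.0134 -0.0414 0 0;0.0134 -0.0414 0 0;0.0134 -0.0414 0 0;0.0134 -0.0414 0 0;0.0134 -0.0414 0 0;0 0 0 -9.7;0 0 0 -9.7;0 0 0 -9.7;0 0 0 -9.7;0 0 0 -9.7;0 0 0 -9.7;0 0 0 -9.5;0 0 0 0")

```text
clock: 4.35
tcp_pos: [0.5083, 0.2955, 0.2448]
orientation: [-2.318, -2.12, 0.001]
contact_force: [0.2, 0.1, -0.1]
grip_width: 0.0853
gripper_force: 0.0
```

```bash
cat > g.py <<'E'
import sys
from h import *
def st(): 
    o=r.get_obs(); M=cv2.Rodrigues(np.array(o["orientation"]))[0]
    print("t",round(o["clock"],2),"pos",o["tcp_pos"].round(4),"psi",np.degrees(np.arctan2(M[1,0],M[0,0])).round(2),"tilt",M[:,2].round(3),"j",o["joints"].round(3),"F",o["contact_force"].round(1),"M",o["moment"].round(3),"w",round(o["grip_width"],4),round(o["gripper_force"],1))
    return o,M
if __name__=="__main__":
    o,M=st()
    if len(sys.argv)>3:
        t=np.array([float(a) for a in sys.argv[1:4]]); print("tool shift",(M.T@(t-o["tcp_pos"])).round(4))
E
python3 g.py .5077 .2963 .06
```

```text
t 4.35 pos [0.5083 0.2955 0.2448] psi 84.89 tilt [-0.001 -0.    -1.   ] j [-0.124  0.412 -0.66   1.735  0.28   1.092 -0.963] F [ 0.2  0.1 -0.1] M [-0.007 -0.002 -0.006] w 0.0853 0.0
tool shift [ 0.0008 -0.0005  0.1848]
```

>>> arm_command(plan="0.0008 -0.0005 0.045 0;0 0 0.045 0;0 0 0.045 0;0 0 0.045 0;0 0 0.03 0;0 0 0.016 0;0 0 0 0;0 0 0 0", hand=-0.65)

```text
clock: 5.35
tcp_pos: [0.5088, 0.2974, 0.0206]
orientation: [2.317, 2.121, 0.003]
contact_force: [0.9, -0.3, 0.1]
grip_width: 0.0706
gripper_force: 0.0
```

```bash
python3 - <<'E'
from g import *
st()
for n in("side","top"):
    im,d=eyes.grab_frame(n); np.savez(f"{n}1.npz",im=im,d=d)
    b=(200,110,310,200) if n=="side" else (140,160,260,270)
    cv2.imwrite(f"pics/{n}1.png",cv2.resize(im[b[1]:b[3],b[0]:b[2],::-1],None,fx=5,fy=5))
E
```

```text
t 5.35 pos [0.5088 0.2974 0.0206] psi 84.94 tilt [ 0.002  0.001 -1.   ] j [-0.247  0.69  -0.516  1.885  0.511  0.698 -1.153] F [ 0.9 -0.3  0.1] M [ 0.052 -0.004  0.02 ] w 0.0706 0.0
```

View pics/side1.png

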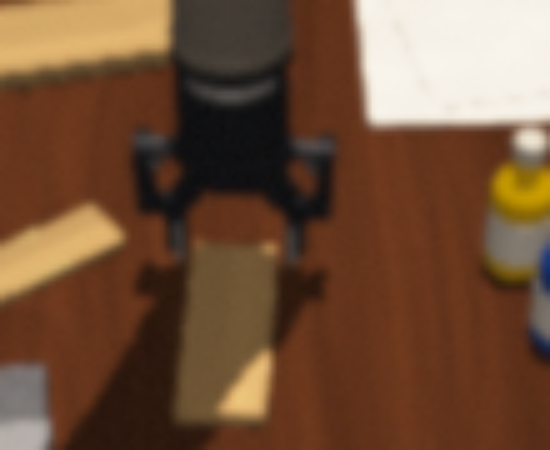

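The crop shows the fingers straddling the strip's far end, at (180,240) and (295,240), with clearance on both sides. I'll creep down from here.

>>> arm_command(plan="0 0 0.002 0;0 0 0.002 0;0 0 0 0")

```text
clock: 5.82
tcp_pos: [0.508, 0.2966, 0.0152]
orientation: [2.317, 2.122, -0.0]
contact_force: [-0.3, 0.4, -0.1]
grip_width: 0.0706
gripper_force: 0.0
```

>>> arm_command(plan="0 0 0.0015 0;0 0 0.0015 0;0 0 0 0")

```text
clock: 6.2
tcp_pos: [0.5079, 0.2967, 0.0121]
orientation: [-2.316, -2.122, 0.0]
contact_force: [0.1, 0.2, -0.0]
grip_width: 0.0705
gripper_force: 0.0
```

>>> arm_command(plan="0 0 0.0015 0;0 0 0 0")

```text
clock: 6.45
tcp_pos: [0.508, 0.2967, 0.0107]
orientation: [-2.316, -2.122, 0.0]
contact_force: [0.3, 0.8, -0.3]
grip_width: 0.0706
gripper_force: 0.0
```

>>> arm_command(plan="0 0 0 0;0 0 0 0;0 0 0 0;0 0 0 0;0 0 0 0;0 0 0 0", hand=1, grip_force=30)

```text
clock: 7.2
tcp_pos: [0.5081, 0.2968, 0.011]
orientation: [2.316, 2.122, 0.0]
contact_force: [-0.7, 0.1, 3.5]
grip_width: 0.0593
gripper_force: 32.9
```

```bash
python3 - <<'E'
from m import *
import g
o,M=g.st()
im,d=eyes.grab_frame("top")
print(wood("top",im,d,0,.012,(180,195,245,235)))
# target of TCP with current psi given strip end position
print(M.T@(np.array([.524-.5018,-.0058-.2312,0])))
E
```

```text
t 7.2 pos [0.5081 0.2968 0.011 ] psi 84.99 tilt [ 0.  0. -1.] j [-0.253  0.704 -0.508  1.888  0.521  0.684 -1.161] F [-0.7  0.1  3.5] M [-0.069  0.135 -0.036] w 0.0593 32.9Traceback (most recent call last):
  File "<stdin>", line 5, in <module>
  File "m.py", line 7, in wood
    c=max(cs,key=cv2.contourArea)[:,0,:].astype(float)
      ~~~^^^^^^^^^^^^^^^^^^^^^^^^
ValueError: max() iterable argument is empty
```

>>> arm_command(plan="0 0 -0.0007 0;-0.01 0.0006 0 0;-0.0187 0.0013 0 0;-0.0187 0.0013 0 0;-0.0187 0.0013 0 0;-0.0187 0.0013 0 0;-0.0187 0.0013 0 0;-0.0187 0.0013 0 0;-0.0187 0.0013 0 0;-0.008 0.0004 0 0;0 0 0 -3;0 0 0 -3;0 0 0 -3;0 0 0 -3;0 0 0 0;0 0 0 0")

```text
clock: 9.25
tcp_pos: [0.5051, 0.1477, 0.0115]
orientation: [-2.083, -2.352, -0.0]
contact_force: [0.4, -0.2, -1.1]
grip_width: 0.0588
gripper_force: 32.4
```

```bash
python3 - <<'E'
from m import *
import g
o,M=g.st()
print(M.T@(np.array([.5162,.0587,.0117])-o["tcp_pos"]))
im,d=eyes.grab_frame("side"); 
cv2.imwrite("pics/side2.png",cv2.resize(im[150:290,180:340,::-1],None,fx=4,fy=4))
im,d=eyes.grab_frame("top"); np.savez("top2.npz",im=im,d=d)
cv2.imwrite("pics/top2.png",cv2.resize(im[130:280,220:390,::-1],None,fx=4,fy=4))
E
```

```text
t 9.25 pos [0.5051 0.1477 0.0115] psi 96.95 tilt [ 0.  0. -1.] j [ 0.039  0.648 -0.559  2.034  0.583  0.62  -0.795] F [ 0.4 -0.2 -1.1] M [0.063 0.005 0.016] w 0.0588 32.4
[-0.08964977  0.00023501 -0.00017544]
```

View pics/side2.png

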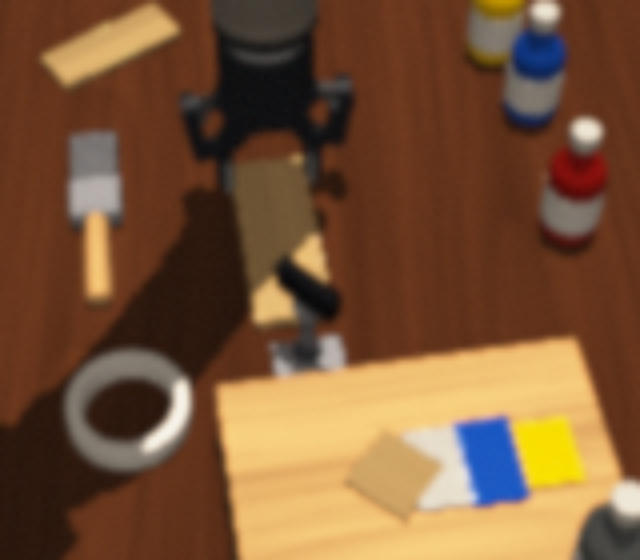

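View pics/top2.png

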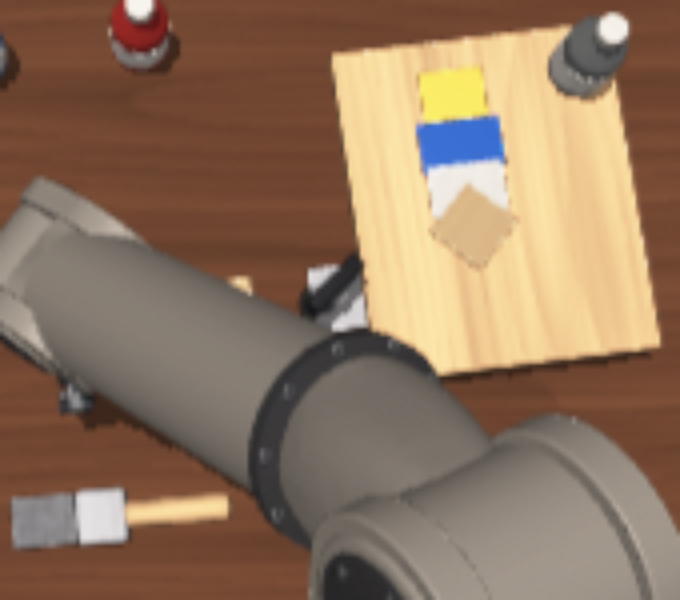

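Side crop: the strip's lead end runs from about (255,322) to (330,305), and the bracket plate is near (308,352). I'll check the alignment numerically.

```bash
python3 - <<'E'
from m import *
for n,u,v,z in [("side",180+256/4,150+322/4,.012),("side",180+329/4,150+306/4,.012),("side",180+271/4,150+376/4,.038),("side",180+347/4,150+368/4,.038),("side",180+343/4,150+338/4,.038),("side",180+216/4,150+385/4,.06),("side",180+572/4,150+340/4,.06)]:
    print(ray(n,np.array([u]),np.array([v]),np.array([z])).round(4))
E
```

```text
[[ 0.4952 -0.0024  0.012 ]]
[[0.5515 0.0106 0.012 ]]
[[ 0.5055 -0.0685  0.038 ]]
[[ 0.5606 -0.0637  0.038 ]]
[[ 0.5592 -0.0374  0.038 ]]
[[ 0.4668 -0.089   0.06  ]]
[[ 0.7219 -0.0602  0.06  ]]
```

>>> arm_command(plan="-0.006 0 0 0;-0.012 0 0 0;-0.012 0 0 0;-0.012 0 0 0;-0.012 0 0 0;-0.012 0 0 0;-0.012 0 0 0;-0.008 0 0 0;-0.004 0 0 0;0 0 0 0;0 0 0.0005 0;0 0 0 0")

```text
clock: 10.85
tcp_pos: [0.516, 0.0587, 0.011]
orientation: [-2.081, -2.353, -0.0]
contact_force: [0.3, -0.1, 0.5]
grip_width: 0.059
gripper_force: 32.5
```

```bash
python3 - <<'E'
from m import *
import g
g.st()
im,d=eyes.grab_frame("side"); 
cv2.imwrite("pics/side3.png",cv2.resize(im[160:270,190:330,::-1],None,fx=5,fy=5))
E
```

```text
t 10.85 pos [0.516  0.0587 0.011 ] psi 97.03 tilt [ 0.  0. -1.] j [ 0.21   0.641 -0.559  2.05   0.586  0.61  -0.63 ] F [ 0.3 -0.1  0.5] M [ 0.067  0.076 -0.028] w 0.059 32.5
```

View pics/side3.png

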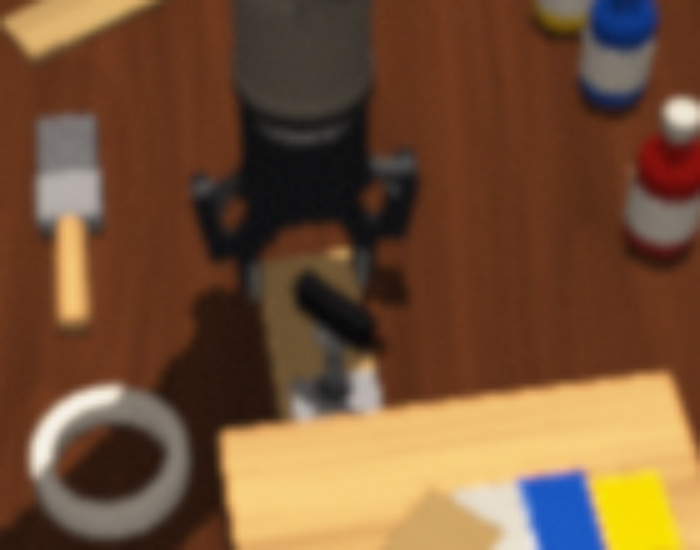

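The strip is under the bracket, with its lead edge hidden by the board and about 30 mm of it on each side of the axis. I'll release and lift.

>>> arm_command(plan="0 0 0 0;0 0 0 0;0 0 0 0;0 0 0 0;0 0 -0.01 0;0 0 -0.03 0;0 0 -0.05 0;0 0 -0.05 0;0 0 -0.05 0;0 0 0 -10;0 0 0 -10;0 0 0 -10;0 0 0 -10;0 0 0 0;0 0 0 0", hand=-0.65)

```text
clock: 12.78
tcp_pos: [0.516, 0.0581, 0.2013]
orientation: [1.156, 2.921, -0.0]
contact_force: [-0.5, 0.4, 0.1]
grip_width: 0.0704
gripper_force: 0.0
```

```bash
python3 - <<'E'
from m import *
import g
o,M=g.st()
print(M.T@(np.array([.5295,-.0503,.115])-o["tcp_pos"]))
im,d=eyes.grab_frame("side"); np.savez("side4.npz",im=im,d=d)
print("strip",wood("side",im,d,0,.012,(225,190,275,245)))
E
```

```text
t 12.78 pos [0.516  0.0581 0.2013] psi 136.8 tilt [ 0. -0. -1.] j [ 0.502  0.412 -0.907  1.925  0.387  0.989  0.234] F [-0.5  0.4  0.1] M [-0.033  0.023  0.033] w 0.0704 0.0
[-0.08404914 -0.06977673  0.08628479]
strip ((512.327880859375, 62.698211669921875), (27.79347801208496, 50.963462829589844), 89.31822967529297)
```

>>> arm_command(plan="-0.021 -0.0174 0 0;-0.021 -0.0174 0 0;-0.021 -0.0174 0 0;-0.021 -0.0175 0 0;0 0 0.02 -1.2;0 0 0.02 0;0 0 0.02 0;0 0 0.016 0;0 0 0.01 0;0 0 0 0;0 0 0 0")

```text
clock: 14.2
tcp_pos: [0.5304, -0.0499, 0.1155]
orientation: [1.121, 2.934, 0.001]
contact_force: [0.2, -0.5, -0.7]
grip_width: 0.0707
gripper_force: 0.0
```

```bash
python3 - <<'E'
from m import *
import g
o,M=g.st()
print(M.T@(np.array([.5295,-.0503,.115])-o["tcp_pos"]))
im,d=eyes.grab_frame("side")
cv2.imwrite("pics/side5.png",cv2.resize(im[170:280,190:330,::-1],None,fx=5,fy=5))
E
```

```text
t 14.2 pos [ 0.5304 -0.0499  0.1155] psi 138.19 tilt [ 0.001  0.    -1.   ] j [ 0.608  0.54  -0.805  1.967  0.516  0.85   0.363] F [ 0.2 -0.5 -0.7] M [-0.012  0.004  0.01 ] w 0.0707 0.0
[ 0.00044073 -0.00087832  0.00049154]
```

View pics/side5.png

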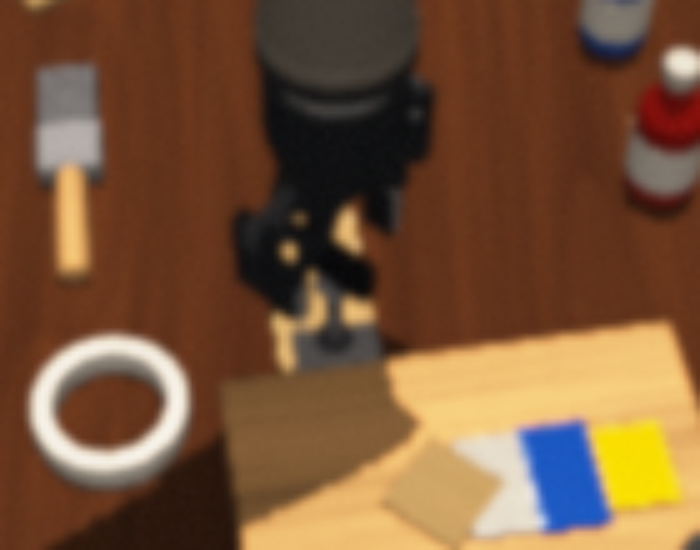

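The fingers straddle the bar at about (340,270), one on each side. I'll close gently.

>>> arm_command(plan="0 0 0 0;0 0 0 0;0 0 0 0;0 0 0 0;0 0 0 0;0 0 0 0;0 0 0 0;0 0 0 0", hand=1, grip_force=25)

```text
clock: 15.25
tcp_pos: [0.5298, -0.0506, 0.1153]
orientation: [1.122, 2.935, -0.002]
contact_force: [-2.3, -0.8, 6.4]
grip_width: 0.0216
gripper_force: 24.3
```

```bash
python3 g.py .53 -.05 .1155
```

```text
t 15.25 pos [ 0.5298 -0.0506  0.1153] psi 138.16 tilt [-0.    -0.001 -1.   ] j [ 0.608  0.54  -0.805  1.968  0.516  0.851  0.362] F [-2.3 -0.8  6.4] M [-0.378  0.546 -0.003] w 0.0216 24.3
tool shift [ 0.0002  0.0006 -0.0002]
```

>>> arm_command(plan="0 0 0 0;0 0 0 0;0 0 0 0;0 0 0 0")

```text
clock: 15.75
tcp_pos: [0.5298, -0.0505, 0.1153]
orientation: [1.121, 2.935, -0.002]
contact_force: [-2.5, -1.8, 5.6]
grip_width: 0.0212
gripper_force: 24.3
```

```bash
python3 - <<'E'
from m import *
import g
g.st()
im,d=eyes.grab_frame("side")
cv2.imwrite("pics/side6.png",cv2.resize(im[195:265,215:305,::-1],None,fx=8,fy=8,interpolation=cv2.INTER_CUBIC))
E
```

```text
t 15.75 pos [ 0.5298 -0.0505  0.1153] psi 138.17 tilt [-0.    -0.001 -1.   ] j [ 0.608  0.54  -0.805  1.968  0.516  0.851  0.363] F [-2.5 -1.8  5.6] M [-0.402  0.546  0.004] w 0.0212 24.3
```

View pics/side6.png

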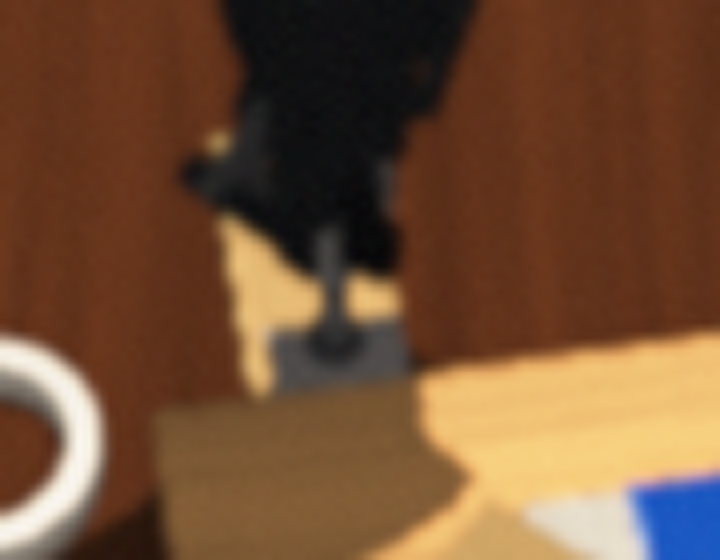

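>>> arm_command(plan="0 0 0.0001 5;0 0 0.0002 5;0 0 0 0;0 0 0 0")

```text
clock: 16.3
tcp_pos: [0.5297, -0.0506, 0.115]
orientation: [1.373, 2.826, -0.002]
contact_force: [-1.9, -2.2, 5.8]
grip_width: 0.0212
gripper_force: 24.4
```

```bash
python3 g.py
```

```text
t 16.3 pos [ 0.5297 -0.0506  0.115 ] psi 128.19 tilt [-0.    -0.001 -1.   ] j [ 0.579  0.526 -0.764  1.97   0.488  0.837  0.212] F [-1.9 -2.2  5.8] M [-0.426  0.59  -0.013] w 0.0212 24.4
```

>>> arm_command(plan="0 0 0.0002 7;0 0 0.0002 7;0 0 0.0002 7;0 0 0.0002 7;0 0 0.0002 7;0 0 0.0002 7;0 0 0.0002 7;0 0 0.0002 7;0 0 0 0")

```text
clock: 17.42
tcp_pos: [0.5296, -0.0506, 0.1135]
orientation: [2.539, 1.849, -0.002]
contact_force: [-2.3, -2.0, 5.9]
grip_width: 0.0214
gripper_force: 24.4
```

```bash
python3 g.py
```

```text
t 17.43 pos [ 0.5296 -0.0506  0.1135] psi 72.12 tilt [-0.001 -0.001 -1.   ] j [ 0.405  0.469 -0.534  1.982  0.335  0.778 -0.636] F [-2.3 -2.   5.9] M [-0.471  0.592 -0.061] w 0.0214 24.4
```

>>> arm_command(plan="0 0 0 0;0 0 0 0;0 0 0 0;0 0 0 0;0 0 -0.03 0;0 0 -0.04 0;0 0 -0.03 0;-0.04 0 0 0;-0.04 0 0 0;-0.04 0 0 0;0 0 0 0", hand=-0.65)

```text
clock: 18.8
tcp_pos: [0.4918, -0.168, 0.2128]
orientation: [2.544, 1.843, -0.003]
contact_force: [0.2, 0.9, 0.3]
grip_width: 0.0705
gripper_force: 0.0
```

```bash
cat > b.py <<'E'
from m import *
import g
o,M=g.st()
for n in("side","top"):
    im,d=eyes.grab_frame(n); V,U=np.mgrid[0:384,0:512]; P=world(n,U,V,d)
    np.savez(f"{n}_b.npz",im=im,d=d)
    s=(np.hypot(P[...,0]-.5295,P[...,1]+.0505)<.04)&(P[...,2]>.085)&(P[...,2]<.15)&(im.max(2)<90)&(d>0)
    q=P[s]
    if len(q)<20: print(n,"few",len(q)); continue
    zt=np.percentile(q[:,2],80); t=q[q[:,2]>zt-.008]
    print(n,len(q),"z pct",np.percentile(q[:,2],[50,80,90,100]).round(4),cv2.minAreaRect((t[:,:2]*1000).astype(np.float32)))
E
python3 b.py; python3 - <<'E'
from h import *
im=np.load("side_b.npz")["im"]; cv2.imwrite("pics/s8.png",cv2.resize(im[170:270,190:330,::-1],None,fx=5,fy=5))
E
```

```text
t 18.8 pos [ 0.4918 -0.168   0.2128] psi 71.84 tilt [-0.001 -0.001 -1.   ] j [ 0.667  0.309 -0.547  1.928  0.196  0.957 -0.29 ] F [0.2 0.9 0.3] M [ 0.072 -0.089 -0.026] w 0.0705 0.0
side few 2
top 97 z pct [0.1274 0.1297 0.1309 0.1332] ((527.7322387695312, -49.44786834716797), (49.61199188232422, 14.170695304870605), 69.35267639160156)
```

>>> arm_command(plan="0 0 0 -10.4;0 0 0 -10.4;0 0 0 -10.4;0 0 0 -10.4;0 0 0 -10.4;0 0 0 -10.4;0 0 0 -10.4;0 0 0 -10.4;0 0 0 -10.4;0 0 0 -10.4;0 0 0 -10.4;0 0 0 -10.4;0 0 0 -10.4;0 0 0 -10.4;0 0 0 -10.4;0 0 0 -10.6;0 0 0 -10.5;0 0 0 0")

```text
clock: 21.15
tcp_pos: [0.4937, -0.1629, 0.2131]
orientation: [-1.786, 2.583, 0.001]
contact_force: [-0.4, -0.6, -0.1]
grip_width: 0.0707
gripper_force: 0.0
```

```bash
python3 g.py .529 -.051 .1105
```

```text
t 21.15 pos [ 0.4937 -0.1629  0.2131] psi -110.68 tilt [ 0.001  0.002 -1.   ] j [ 1.126  0.529 -1.204  1.903  0.555  1.1    2.481] F [-0.4 -0.6 -0.1] M [0.044 0.022 0.01 ] w 0.0707 0.0
tool shift [-0.117   0.0065  0.1028]
```

View pics/s8.png

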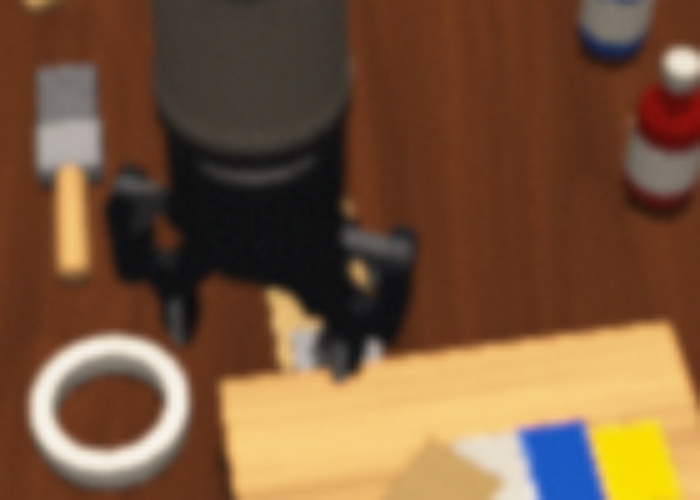

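The gripper is in front of the bar and the strip is still under the bracket. Nothing else has moved. I'll go back over the bar.

>>> arm_command(plan="-0.03 0.0016 0 0;-0.03 0.0016 0 0;-0.03 0.0016 0 0;-0.027 0.0017 0 0;0 0 0.025 0;0 0 0.025 0;0 0 0.025 0;0 0 0.018 0;0 0 0.0098 0;0 0 0 0;0 0 0 0")

```text
clock: 22.52
tcp_pos: [0.5291, -0.0524, 0.1111]
orientation: [-1.785, 2.584, -0.001]
contact_force: [-0.2, -0.0, -0.3]
grip_width: 0.0702
gripper_force: 0.0
```

>>> arm_command(plan="0 0 0 0;0 0 0 0;0 0 0 0;0 0 0 0;0 0 0 0;0 0 0 0;0 0 0 0;0 0 0 0;0 0 0 0", hand=1, grip_force=25)

```text
clock: 23.65
tcp_pos: [0.5288, -0.0527, 0.1106]
orientation: [-1.786, 2.585, -0.001]
contact_force: [-1.1, -1.2, 6.1]
grip_width: 0.022
gripper_force: 24.5
```

```bash
sed -i 's/print("t"/print("tau7",o["tau"][6].round(4),"t"/' g.py; python3 g.py .529 -.051 .1105
```

```text
tau7 0.0091 t 23.65 pos [ 0.5288 -0.0527  0.1106] psi -110.72 tilt [ 0.001 -0.    -1.   ] j [ 0.778  0.659 -1.054  1.963  0.715  0.95   2.143] F [-1.1 -1.2  6.1] M [-0.298  0.202  0.035] w 0.022 24.5
tool shift [-0.0017  0.0004  0.0001]
```

>>> arm_command(plan="-0.001 0 0.0001 5;0 0 0.0001 5;0 0 0.0001 5;0 0 0.0002 5;0 0 0 0")

```text
clock: 24.28
tcp_pos: [0.5282, -0.0522, 0.11]
orientation: [1.307, -2.855, 0.002]
contact_force: [-3.7, -1.6, 7.7]
grip_width: 0.0222
gripper_force: 24.8
```

```bash
python3 g.py
```

```text
tau7 -0.2777 t 24.27 pos [ 0.5282 -0.0522  0.11  ] psi -130.79 tilt [-0.001 -0.002 -1.   ] j [ 0.729  0.62  -0.978  1.966  0.657  0.913  1.837] F [-3.7 -1.6  7.7] M [-0.461  0.771 -0.039] w 0.0222 24.8
```

>>> arm_command(plan="0 0 0 0;0 0 0 0")

```text
clock: 24.52
tcp_pos: [0.5282, -0.0522, 0.11]
orientation: [1.309, -2.854, 0.001]
contact_force: [-4.2, -1.7, 8.5]
grip_width: 0.022
gripper_force: 24.8
```

```bash
python3 g.py
```

```text
tau7 0.0272 t 24.52 pos [ 0.5282 -0.0522  0.11  ] psi -130.74 tilt [-0.001 -0.002 -1.   ] j [ 0.729  0.62  -0.978  1.966  0.657  0.913  1.838] F [-4.2 -1.7  8.5] M [-0.487  0.791 -0.049] w 0.022 24.8
```

>>> arm_command(plan="0 0 0.0001 4;0 0 0.0001 4;0 0 0 0;0 0 0 0")

```text
clock: 25.02
tcp_pos: [0.528, -0.052, 0.1098]
orientation: [1.106, -2.938, 0.001]
contact_force: [-4.4, -1.5, 9.2]
grip_width: 0.0221
gripper_force: 24.8
```

```bash
python3 g.py
```

```text
tau7 0.0323 t 25.02 pos [ 0.528  -0.052   0.1098] psi -138.72 tilt [-0.002 -0.001 -1.   ] j [ 0.709  0.606 -0.947  1.968  0.634  0.899  1.718] F [-4.4 -1.5  9.2] M [-0.387  0.948 -0.044] w 0.0221 24.8
```

>>> arm_command(plan="0.0005 0.0005 0 5;0 0 0 5;0 0 0.0001 5;0 0 0.0001 5;0 0 0 0;0 0 0 0")

```text
clock: 25.78
tcp_pos: [0.5276, -0.0514, 0.1093]
orientation: [0.583, -3.086, -0.0]
contact_force: [-3.5, -0.7, 5.7]
grip_width: 0.0222
gripper_force: 24.6
```

```bash
python3 g.py
```

```text
tau7 0.0306 t 25.77 pos [ 0.5276 -0.0514  0.1093] psi -158.6 tilt [-0.001 -0.    -1.   ] j [ 0.656  0.572 -0.87   1.973  0.575  0.864  1.418] F [-3.5 -0.7  5.7] M [ 0.072  0.867 -0.039] w 0.0222 24.6
```

>>> arm_command(plan="0 0 0.0001 5;0 0 0.0001 5;0 0 0.0001 5;0 0 0.0001 5;0 0 0 0;0 0 0 0")

```text
clock: 26.52
tcp_pos: [0.5274, -0.0508, 0.1088]
orientation: [0.041, -3.14, -0.001]
contact_force: [-4.2, 4.0, 4.4]
grip_width: 0.0221
gripper_force: 24.6
```

```bash
python3 g.py
```

```text
tau7 0.0153 t 26.52 pos [ 0.5274 -0.0508  0.1088] psi -178.5 tilt [-0.001  0.001 -1.   ] j [ 0.6    0.543 -0.791  1.976  0.517  0.835  1.118] F [-4.2  4.   4.4] M [ 0.624  1.022 -0.014] w 0.0221 24.6
```

>>> arm_command(plan="0.0005 0.0007 0.0001 5;0 0 0.0001 5;0 0 0.0001 5;0 0 0.0001 5;0 0 0 0;0 0 0 0")

```text
clock: 27.28
tcp_pos: [0.5275, -0.0501, 0.1083]
orientation: [-0.505, -3.1, -0.002]
contact_force: [-2.2, 4.0, 0.6]
grip_width: 0.0219
gripper_force: 24.5
```

```bash
python3 g.py
```

```text
tau7 0.0188 t 27.27 pos [ 0.5275 -0.0501  0.1083] psi 161.51 tilt [-0.     0.001 -1.   ] j [ 0.54   0.518 -0.71   1.981  0.461  0.808  0.816] F [-2.2  4.   0.6] M [1.052 0.492 0.021] w 0.0219 24.5
```

>>> arm_command(plan="0.0004 0.0005 0.0001 5;0 0 0.0001 5;0 0 0.0001 5;0 0 0.0001 5;0 0 0 0;0 0 0 0")

```text
clock: 28.02
tcp_pos: [0.5278, -0.0493, 0.1079]
orientation: [1.034, 2.966, 0.003]
contact_force: [0.2, 4.9, -3.4]
grip_width: 0.022
gripper_force: 24.7
```

```bash
python3 g.py
```

```text
tau7 0.0008 t 28.02 pos [ 0.5278 -0.0493  0.1079] psi 141.56 tilt [ 0.001  0.001 -1.   ] j [ 0.477  0.496 -0.628  1.985  0.405  0.785  0.515] F [ 0.2  4.9 -3.4] M [ 1.147  0.01  -0.003] w 0.022 24.7
```

>>> arm_command(plan="0 0.0005 0.0004 4;0 0 0.0002 4;0 0 0.0001 3;0 0 0 0;0 0 0.0001 1.5;0 0 0 1.5;0 0 0 1.5")

```text
clock: 28.9
tcp_pos: [0.5282, -0.0489, 0.1075]
orientation: [1.425, 2.799, 0.002]
contact_force: [-1.0, 5.7, -0.6]
grip_width: 0.0219
gripper_force: 25.0
```

```bash
python3 g.py
```

```text
tau7 0.1129 t 28.9 pos [ 0.5282 -0.0489  0.1075] psi 126.03 tilt [ 0.001  0.001 -1.   ] j [ 0.427  0.482 -0.564  1.988  0.363  0.77   0.279] F [-1.   5.7 -0.6] M [1.157 0.15  0.098] w 0.0219 25.0
```

>>> arm_command(plan="0 0 0 0;0 0 0 0")

```text
clock: 29.15
tcp_pos: [0.5282, -0.0489, 0.1075]
orientation: [1.424, 2.8, 0.002]
contact_force: [-1.7, 6.0, -0.6]
grip_width: 0.0221
gripper_force: 25.0
```

```bash
python3 g.py
```

```text
tau7 -0.0723 t 29.15 pos [ 0.5282 -0.0489  0.1075] psi 126.08 tilt [ 0.001  0.001 -1.   ] j [ 0.427  0.482 -0.564  1.988  0.363  0.77   0.28 ] F [-1.7  6.  -0.6] M [1.203 0.186 0.088] w 0.0221 25.0
```

>>> arm_command(plan="0 0 0 1;0 0 0.0001 1;0 0 0 1")

```text
clock: 29.52
tcp_pos: [0.5283, -0.0489, 0.1074]
orientation: [1.498, 2.761, 0.003]
contact_force: [-0.7, 6.4, -0.2]
grip_width: 0.0221
gripper_force: 25.0
```

```bash
python3 g.py
```

```text
tau7 0.0249 t 29.52 pos [ 0.5283 -0.0489  0.1074] psi 123.05 tilt [ 0.001  0.001 -1.   ] j [ 0.417  0.48  -0.552  1.989  0.354  0.767  0.234] F [-0.7  6.4 -0.2] M [1.227 0.069 0.137] w 0.0221 25.0
```

>>> arm_command(plan="0 0 0 0;0 0 0 0")

```text
clock: 29.78
tcp_pos: [0.5283, -0.0488, 0.1074]
orientation: [1.497, 2.762, 0.003]
contact_force: [-1.3, 5.7, 0.2]
grip_width: 0.022
gripper_force: 25.0
```

```bash
python3 g.py
```

```text
tau7 -0.0856 t 29.77 pos [ 0.5283 -0.0488  0.1074] psi 123.08 tilt [ 0.001  0.001 -1.   ] j [ 0.418  0.48  -0.552  1.989  0.354  0.767  0.235] F [-1.3  5.7  0.2] M [1.218 0.161 0.125] w 0.022 25.0
```

>>> arm_command(plan="0.0009 0.0004 0 0;0 0 0 0;0 0 0 0")

```text
clock: 30.15
tcp_pos: [0.5282, -0.0488, 0.1074]
orientation: [1.502, 2.758, 0.002]
contact_force: [1.9, 3.1, -1.9]
grip_width: 0.0221
gripper_force: 24.8
```

```bash
python3 g.py
```

```text
tau7 -0.1282 t 30.15 pos [ 0.5282 -0.0488  0.1074] psi 122.85 tilt [ 0.001  0.    -1.   ] j [ 0.416  0.479 -0.551  1.989  0.355  0.767  0.23 ] F [ 1.9  3.1 -1.9] M [ 0.935 -0.407  0.143] w 0.0221 24.8
```

>>> arm_command(plan="0 0 0 -1.5;0 0 0 -1.5;0 0 0 -1.5;0 0 0 0;0 0 0 0")

```text
clock: 30.78
tcp_pos: [0.5281, -0.0489, 0.1075]
orientation: [1.393, 2.815, 0.001]
contact_force: [2.3, 4.5, -1.8]
grip_width: 0.0218
gripper_force: 24.9
```

```bash
python3 g.py
```

```text
tau7 0.0305 t 30.77 pos [ 0.5281 -0.0489  0.1075] psi 127.35 tilt [ 0.001  0.    -1.   ] j [ 0.43   0.483 -0.569  1.988  0.367  0.771  0.298] F [ 2.3  4.5 -1.8] M [ 0.891 -0.656 -0.027] w 0.0218 24.9
```

>>> arm_command(plan="0 0 0 1.5;0 0 0 1.5;0 0 0 1.5;0 0 0 0;0 0 0 0")

```text
clock: 31.4
tcp_pos: [0.5282, -0.0488, 0.1074]
orientation: [1.501, 2.758, 0.001]
contact_force: [3.5, 4.5, -2.1]
grip_width: 0.0219
gripper_force: 24.8
```

```bash
python3 g.py
```

```text
tau7 -0.0893 t 31.4 pos [ 0.5282 -0.0488  0.1074] psi 122.88 tilt [ 0.001  0.    -1.   ] j [ 0.416  0.479 -0.551  1.989  0.355  0.767  0.23 ] F [ 3.5  4.5 -2.1] M [ 0.958 -0.771  0.05 ] w 0.0219 24.8
```

>>> arm_command(plan="0 0 0 1;0 0 0.0001 1;0 0 0 1;0 0 0 1;0 0 0 0;0 0 0 0")

```text
clock: 32.15
tcp_pos: [0.5283, -0.0487, 0.1073]
orientation: [1.597, 2.704, 0.002]
contact_force: [3.4, 4.4, -2.6]
grip_width: 0.0221
gripper_force: 24.7
```

```bash
cat > q.py <<'E'
from g import *
T=[];Z=[]
st()
for i in range(6):
    eyes.grab_frame("side"); o=r.get_obs(); T.append(o["tau"][6]); Z.append(o["moment"][2])
print("tau7",np.mean(T).round(4),np.std(T).round(4),"Mz",np.mean(Z).round(4),np.std(Z).round(4))
E
python3 q.py
```

```text
tau7 -0.1094 t 32.15 pos [ 0.5283 -0.0487  0.1073] psi 118.88 tilt [ 0.001  0.    -1.   ] j [ 0.403  0.476 -0.534  1.99   0.344  0.763  0.17 ] F [ 3.4  4.4 -2.6] M [ 0.985 -0.818  0.132] w 0.0221 24.7
tau7 -0.1088 0.0002 Mz 0.111 0.0184
```

tau7 rose from 0.089 to 0.109 N m over the last 4°. That matches the stated stiffness, so the sole bears at about 4 N. I'll release and back away.

>>> arm_command(plan="0 0 0 0;0 0 0 0;0 0 0 0;0 0 0 0;0 0 0 0;0 0 -0.02 0;0 0 -0.04 0;0 0 -0.05 0;0 0 -0.05 0;0.05 0.02 -0.02 0;0.05 0.02 0 0;0.05 0.02 0 0;0.05 0.02 0 0;0 0 0 0;0 0 0 0", hand=-0.65)

```text
clock: 34.33
tcp_pos: [0.5014, 0.1644, 0.287]
orientation: [1.599, 2.704, -0.001]
contact_force: [0.4, -0.9, 0.6]
grip_width: 0.0702
gripper_force: 0.0
```

```bash
python3 b.py; python3 - <<'E'
from m import *
z=np.load("side_b.npz"); print(wood("side",z["im"],z["d"],0,.012,(225,185,275,243)))
a=cv2.resize(z["im"][140:290,190:340,::-1],None,fx=4,fy=4)
cv2.imwrite("pics/s9.png",a)
E
```

```text
tau7 -0.0217 t 34.33 pos [0.5014 0.1644 0.287 ] psi 118.81 tilt [-0.    -0.001 -1.   ] j [ 0.177  0.272 -0.726  1.818  0.199  1.127 -0.115] F [ 0.4 -0.9  0.6] M [-0.017 -0.014 -0.066] w 0.0702 0.0
side 125 z pct [0.1236 0.1267 0.128  0.1305] ((531.1248779296875, -52.38922119140625), (13.36050796508789, 53.1341438293457), 34.16899871826172)
top 92 z pct [0.1235 0.126  0.127  0.1305] ((527.470458984375, -49.76213836669922), (12.967732429504395, 51.02678680419922), 30.5454044342041)
((509.2418212890625, -3.2408218383789062), (33.1612663269043, 81.18413543701172), 6.881322860717773)
```

View pics/s9.png

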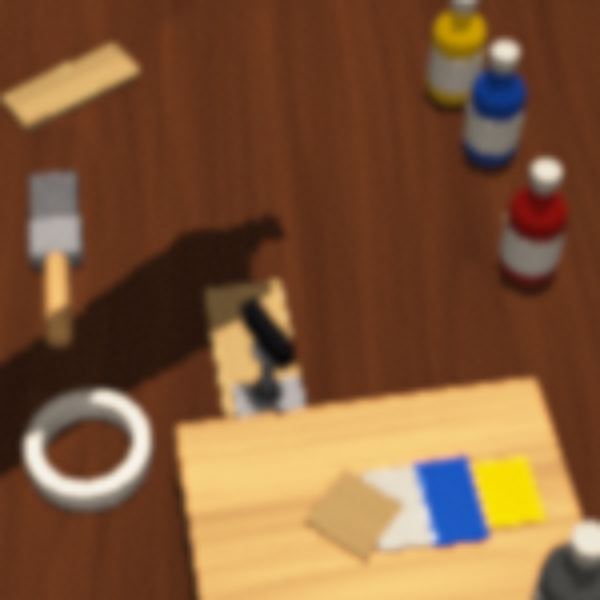

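The bar has turned about 196° in total and dropped about 5 mm. The strip lies flat under the bracket, with its far end at about (207,290) to (280,282). The bottles, tape and brush have not moved. I'll check the strip's edges and then hand in.

```bash
python3 - <<'E'
from m import *
for u,v in [(207,290),(280,282),(228,410),(298,372)]:
    print(ray("side",np.array([190+u/4]),np.array([140+v/4]),np.array([.012])).round(4))
E
```

```text
[[0.4893 0.0674 0.012 ]]
[[0.5474 0.0733 0.012 ]]
[[ 0.5034 -0.0461  0.012 ]]
[[ 0.5572 -0.0139  0.012 ]]
```

```bash
python3 -c "
from bench import ticket
print(ticket.hand_in())"
```

```text
the job is handed in; nothing more can be done
None
```

The job is handed in: the strip lies flat under the whole sole and the foot is screwed down onto it with a load of about 4 N, estimated from the turning torque. The gripper is clear of everything, the bottles, tape and brush in my last view had not moved, and the cup was outside that view.

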